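# Start the spray booth extractor with its refitted speed knob

### The arm

A 6-joint arm with a two-finger parallel gripper is mounted at the origin on the work surface. World frame = base frame: x ahead of the robot, y to its left, z up, the work surface at z = 0. Lengths are in m, angles in degrees, forces in N, time in s.
With the tool pointing down it reaches from about 0.35 to 0.875 m from the base axis. Payload 4.2 kg.
Tool frame: the origin (TCP) lies midway between the tips of the shut fingers; the grasp point (between the pads) lies 19 mm behind it; z points along the fingers, y is the line along which they close (so a half turn about z gives the same grasp; the last joint's range is limited). The gripper opens to 87 mm and grips with 3 to 60 N. Pads are 19 mm wide; open, the fingers measure 117 mm over their backs; the gripper's body (75 mm by 190 mm) begins 51 mm behind the grasp point.
Start: joints at [87.468, 22.042, 0.453, 0, -68.411, -14.817], TCP at [0.186, 0.597, 0.223] pointing down, gripper open.
Joint ranges: [-179.83, 179.83], [-69.29, 118.12], [-61.27, 80.66], [-181.25, 117.63], [-171.15, -9.14], [-177.46, 177.46]. Speed limits (degrees/s): [159.86, 159.86, 180, 180, 180, 180].

### API

Orientations are given as a 3x3 rotation matrix whose columns are the frame's x, y, z axes.
In Python, from station import * gives the robot as it stands. The module is installed in compiled form; this text tells all that it offers.
- The arm moves only by the tool servo_tool, never from a script. Its argument "deltas" is a list of rows, each an object of numbers: "tx", "ty", "tz": the shift along the tool's x, y, z in mm; "ax", "ay", "az": the turn, a rotation vector about the tool's x, y, z in rad; "claw": the finger opening in mm, from 0 to 87. In form: [{"tx": .., "ty": .., "tz": .., "ax": .., "ay": .., "az": .., "claw": ..}, ...]. A call has 1 to 12 rows; each row is the pose to reach, as a shift and turn from the pose commanded when the call began, along the tool's axes at that moment; what a row does not reach only later rows make up. A row lasts 1/12 s, in which the tool goes at most 41.7 mm and 7.16 degrees, less where a joint would pass 70% of its speed; a pose out of reach is approached as far as the arm can. A call with a gripper value outside its range is refused whole. The fingers move at their own pace and stop on an object; the grip force is fixed at half the most. Time passes only in rows, so rows that repeat a pose let the fingers close. It gives the time, the measured TCP pose, the force, the opening and the grip force at its end, in the units of the state.
- sense(): the state, without advancing time (a new reading comes with each control period).
- capture(name): name is "scene" or "top"; returns the picture (420x560x3 uint8, blue, green, red); there is no depth.
- calibration(name): a dict with "fx", "fy", "cx", "cy" (pixels), "dist" ([k1, k2, p1, p2, k3] as OpenCV has them; the pictures are not rectified), "cam_to_world" (4x4, takes a point from camera to world coordinates). Camera axes: x right, y down, z forward; pixel columns grow to the right and rows downward; lengths in m; the calibration is good to about 2 mm. A picture is of the moment at which its call begins. calibration takes no time and is no camera call.
- finish_job(): hands the job in; it is judged then, once.
Trained networks look in the newest picture that a camera, given by its name, has taken for a name from the list of things; names that differ only in an ending like _2 or _b are one class to them, and where a whole thing is asked for, a point or a joint stands for the part that bears it (a point fixed in the world has none). Each returns a list of dicts, best first, with "confidence" (0 to 1); they miss things now and then, are a little off and sometimes report something else, mostly with a low value. They report only what shows in the picture. A call takes as long as a camera call. They do not tell look-alikes from the thing itself.
- recognise(label, camera): "xyz" ([x, y, z] in m, in the coordinates of the camera as it stood for that picture, good to about 4 mm: the middle of the surface that is visible of it).
- trace(label, camera): "mask" (420x560 bool, what is visible of it).
The state is a dict: "time_s": time; "joints": joint angles; "joint_velocities": joint speeds; "effort": joint torques, N m; "tcp_pos": TCP position; "ee_rot": TCP orientation; "wrist_force": force on the tool from outside, world axes, zero at the start; "moment": the same for the moment, N m; "gripper_width": opening from 0.0 (shut) to 1.0 (fully open); "gripper_force": force on a finger pad.
Only numpy, scipy, OpenCV 4.12 (cv2) and the standard library are available. Lean on these libraries where they do the work, as an engineer would, in place of code of your own. Each camera call takes 0.05 s, during which the arm holds its last target. There are 200 camera calls.

### The job

The spray booth's extractor is off and its speed knob has come off. Turn the red main switch on the control box clockwise until it clicks over to on, then put the black knob back on the brass D-shaft, turned so that its bore's flat meets the shaft's flat, push it fully home and keep pressing so that the shaft's push switch is held right in: that starts the fan. Finish with the gripper still holding the knob pressed in, and leave the other things on the desk where they are.

Things in the scene. Friction and masses are not known exactly. Their poses are not given: they have to be found in the camera images.
- control_box: The spray booth's extractor control box: grey, 140 (x) x 220 (y) x 75 high, fixed to the desk; origin at the centre of its underside, front facing its own -x. On its flat top (z = 75): the red main switch on a yellow 60 mm plate at y = -58, and at y = +58 the bare brass speed shaft amid a round black dial with white ticks.
- main_switch (a joint): Rotary main switch, rad: 0 = off, 1.05 (60 degrees) = on. Positive is clockwise seen from above. It has a spring detent: up to about 0.14 N m is needed to start it, past half way (0.52) it snaps on by itself to 1.05 and stays; let go before half way it springs back to 0.
- main_switch_grip (a point): Point on the main switch's vertical axis, at mid height of its red bar handle (96 above the desk). Bar 42 long (this frame's x; a white line marks its +x half), 14 wide (y), 22 high, on a red disc 42 across whose top is 11 below this point. The frame turns with the switch: off, x is the box's x (white dot on the plate); on, 60 degrees clockwise of it from above (green dot).
- knob: The speed knob, upright on the desk: black, about 45 g. Round skirt 48 across, 18 high; on it a bar grip 44 long (its x) x 14 wide (y) x 20 high, 38 high in all. Origin at the centre of the underside, z up. A white line on the bar's top and skirt's edge marks its +x side. D-shaped bore from below, 14 deep, radius 6.5, its flat on the white line's side (+x), 2.5 from the axis.
- knob_bore_end (a point): Centre of the closed end of the knob's bore, on the knob's axis 14 above its underside; axes as knob.
- shaft_top (a point): Top of the upright brass D-shaft, on its axis: radius 6, flat 2 from the axis, top 2 chamfered; 20 above the panel (95 above the desk). x points out of the flat, z up. The knob goes on only with its x along this x (within 0.15 rad; up to 0.35 the shaft is drawn round); home, its underside is 6 above the panel. The shaft turns stiffly (0.015 N m); start: within 50 degrees of the box's x.
- shaft_push (a joint): How far the shaft (with its push switch) is pressed in, m: 0 = out, 0.004 = right in, at its stop. A spring pushes it out with 4 N at 0, 10 N at 0.004; it stays in only while pressed.
- paint_red: Bystander: red paint dropper bottle, 25 across, 72 high, white cap. Origin under its centre.
- paint_ochre: Bystander: ochre paint dropper bottle, 25 across, 72 high, white cap. Origin under its centre.
- tape_roll: Bystander: green roll of masking tape lying flat, 72 across, 24 high. Origin under its centre.
- ramekin: Bystander: small white bowl, 90 across, 45 high. Origin under its centre.
- miniature: Bystander: blue-grey figure on a jar holder, 36 across, 105 high. Origin under its centre.
- screwdriver: Bystander: blue-handled screwdriver, 170 long, lying down.
- mug: Bystander: white mug, 80 across, 95 high. Origin under its centre.
Mind the look-alikes: they are no part of the job. Of the things like the knob, leave any that is blue or turquoise; of the rest the smaller one is meant.

How it is judged:
By the outcome, as a careful person would: the job done as asked, in the order asked, and still so for the second after the job is handed in, while the arm keeps its last pose, push and grip.
It also fails if it takes over 53 s, if anything falls off the work surface, if the arm or the gripper's body presses on something with over 40 N, if the wrist force passes 120 N, or if a joint passes its speed limit or range.

## Working session

There is one attempt and no reset: what is moved stays moved. The work goes in short steps, Python scripts to look and compute and a tool call to move; the robot and the scene stay as the last step left them, time stands still between calls to the robot, and variables do not carry over. Pictures are saved under pics/ and viewed, at most 10 in all, crops included, and the job is handed in when it is done.

Besides the shell and the picture viewer there is one more tool, called after "Call:" as name(argument=value, ...) on one line, values as JSON. servo_tool: Moves the arm, as the interface text tells. Its arguments: {"type":"object","properties":{"deltas":{"type":"array","items":{"type":"object","properties":{"tx":{"type":"number"},"ty":{"type":"number"},"tz":{"type":"number"},"ax":{"type":"number"},"ay":{"type":"number"},"az":{"type":"number"},"claw":{"type":"number"}}}}},"required":["deltas"]}

```bash
mkdir -p pics
cat > h.py <<'E'
from station import *
import numpy as np, cv2
def K(c):
    return np.array([[c['fx'],0,c['cx']],[0,c['fy'],c['cy']],[0,0,1]]),np.array(c['dist'],float)
def pix2plane(n,uv,z):
    c=calibration(n);k,d=K(c);T=np.array(c['cam_to_world'])
    p=cv2.undistortPoints(np.array(uv,float).reshape(-1,1,2),k,d).reshape(-1,2)
    r=np.c_[p,np.ones(len(p))]@T[:3,:3].T
    o=T[:3,3];return o+r*((z-o[2])/r[:,2])[:,None]
def proj(n,P):
    c=calibration(n);k,d=K(c);T=np.linalg.inv(np.array(c['cam_to_world']))
    q=np.array(P,float).reshape(-1,3)@T[:3,:3].T+T[:3,3]
    return cv2.projectPoints(q,np.zeros(3),np.zeros(3),k,d)[0].reshape(-1,2)
def rec(l,n):
    T=np.array(calibration(n)['cam_to_world']);o=[]
    for r in recognise(l,n):
        w=T[:3,:3]@np.array(r['xyz'])+T[:3,3];o.append((w.round(4),round(r['confidence'],2),proj(n,w).round(0)[0]))
    return o
E
python3 - <<'E'
from h import *
for n in('scene','top'):
    im=capture(n);cv2.imwrite(f'pics/{n}0.png',im)
    print(n,np.array(calibration(n)['cam_to_world']).round(3).tolist(),calibration(n)['fx'])
    for l in('control_box','main_switch','knob','shaft_top','paint_red','tape_roll','ramekin','miniature','mug','screwdriver'):
        print(l,[(a.tolist(),c,p.tolist()) for a,c,p in rec(l,n)])
s=sense();print(s['time_s'],s['tcp_pos'],s['ee_rot'],s['wrist_force'])
E
```

```text
scene [[-0.469, 0.513, -0.719, 1.268], [0.883, 0.258, -0.391, 0.445], [-0.015, -0.818, -0.575, 0.662], [0.0, 0.0, 0.0, 1.0]] 394.4028667905777
control_box [([0.653, 0.1081, 0.0727], 0.69, [276.0, 243.0])]
main_switch [([0.625, 0.0334, 0.0917], 0.56, [254.0, 221.0])]
knob [([0.4892, -0.1013, 0.0239], 0.77, [239.0, 202.0]), ([0.4005, -0.2108, 0.0183], 0.71, [225.0, 181.0]), ([0.4854, -0.2076, 0.0213], 0.6, [210.0, 194.0]), ([0.5484, -0.3164, 0.0232], 0.59, [169.0, 194.0])]
shaft_top []
paint_red [([0.5886, -0.2466, 0.0346], 0.49, [177.0, 204.0])]
tape_roll [([0.4848, 0.3635, 0.0206], 0.91, [401.0, 250.0])]
ramekin [([0.4063, -0.41, 0.0355], 0.96, [175.0, 164.0])]
miniature [([0.6869, -0.3563, 0.0485], 0.78, [123.0, 208.0])]
mug [([0.647, 0.483, 0.0668], 0.77, [444.0, 298.0])]
screwdriver [([0.8166, 0.0782, 0.0208], 0.84, [228.0, 302.0]), ([0.3706, 0.3632, 0.0359], 0.43, [412.0, 220.0]), ([0.4837, 0.3602, 0.0222], 0.27, [399.0, 249.0])]
top [[-0.021, -0.983, 0.183, 0.258], [-1.0, 0.022, 0.004, 0.032], [-0.008, -0.182, -0.983, 1.646], [0.0, 0.0, 0.0, 1.0]] 507.9269152762552
control_box [
[... 221 characters left out ...]
744, -0.212, 0.0201], 0.61, [362.0, 237.0]), ([0.6125, 0.0241, 0.0811], 0.48, [288.0, 193.0]), ([0.3858, -0.2127, 0.0185], 0.43, [363.0, 265.0])]
shaft_top []
paint_red []
tape_roll [([0.4777, 0.3597, 0.0225], 0.7, [185.0, 240.0])]
ramekin [([0.4147, -0.4139, 0.0221], 0.75, [425.0, 254.0])]
miniature [([0.6738, -0.3614, 0.058], 0.55, [406.0, 174.0])]
mug [([0.613, 0.4821, 0.0447], 0.91, [148.0, 199.0])]
screwdriver [([0.7995, 0.0719, 0.0252], 0.75, [273.0, 143.0])]
1.1 [0.18634001 0.59655989 0.22254664] [[ 9.54519271e-01 -2.98149226e-01  1.13642864e-05]
 [-2.98149226e-01 -9.54519271e-01  1.43417769e-06]
 [ 1.04198314e-05 -4.75720345e-06 -1.00000000e+00]] [-0.61634695 -0.49611419 -0.71481081]
```

View pics/scene0.png

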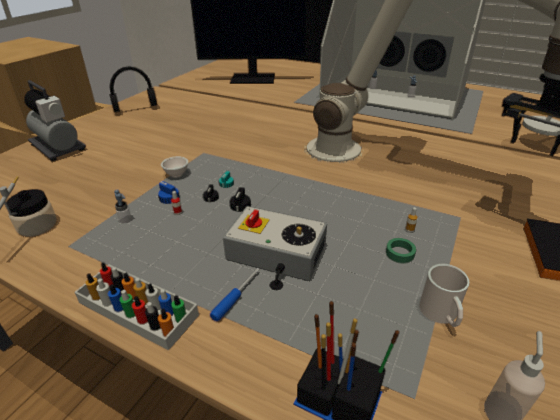

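View pics/top0.png

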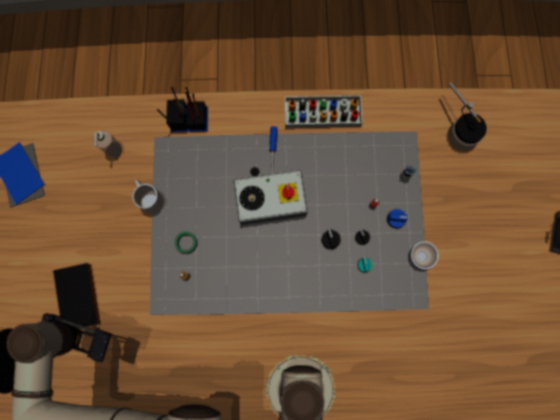

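Candidates for the knob in the top picture are black at (331,239), black at (362,237), turquoise at (364,265) and blue at (397,218). The two black ones are left once the blue and turquoise are ruled out. The one at (362,237) looks smaller, and an enlarged crop should confirm it.

Run:
```python
from h import *
t=cv2.imread('pics/top0.png');s=cv2.imread('pics/scene0.png')
def up(a,f):
    return cv2.convertScaleAbs(cv2.resize(a,None,fx=f,fy=f,interpolation=cv2.INTER_CUBIC),alpha=1.5,beta=20)
cv2.imwrite('pics/c1.png',up(t[165:265,230:386],5))
cv2.imwrite('pics/c2.png',up(s[165:280,190:340],5))
for n in('scene','top'):
    for r in trace('knob',n):
        m=r['mask'];ys,xs=np.nonzero(m);print(n,round(r['confidence'],2),m.sum(),xs.mean().round(1),ys.mean().round(1),xs.min(),xs.max(),ys.min(),ys.max())
    for r in trace('main_switch',n):
        m=r['mask'];ys,xs=np.nonzero(m);print(n,'sw/box',round(r['confidence'],2),m.sum(),xs.mean().round(1),ys.mean().round(1),cv2.minAreaRect(np.c_[xs,ys].astype(np.float32)))
# colour measure in top: yellow plate, white
hsv=cv2.cvtColor(t,cv2.COLOR_BGR2HSV)
m=((hsv[...,0]>18)&(hsv[...,0]<34)&(hsv[...,1]>150)&(hsv[...,2]>110));m[:, :260]=0;m[:,320:]=0;m[:170]=0;m[220:]=0
ys,xs=np.nonzero(m);rc=cv2.minAreaRect(np.c_[xs,ys].astype(np.float32));print('plate',rc)
b=pix2plane('top',cv2.boxPoints(rc),0.075);print(b.round(4),b.mean(0))
```

```text
scene 0.77 182 210.6 193.6 203 218 184 200
scene 0.68 166 226.1 179.9 219 233 171 187
scene 0.65 318 166.4 192.1 158 179 181 203
scene 0.62 365 239.6 200.2 229 250 187 211
top 0.74 302 396.3 218.5 386 407 210 227
top 0.68 168 364.6 263.9 358 371 257 271
top 0.57 187 362.2 237.0 354 370 230 244
top 0.55 314 330.8 239.3 321 340 230 249
top sw/box 0.58 156 287.8 191.7 ((287.9000244140625, 191.70001220703125), (12.969194412231445, 13.86362075805664), 26.56505012512207)
top sw/box 0.45 213 185.7 241.5 ((185.5, 241.5), (21.0, 21.0), 90.0)
plate ((287.8499755859375, 192.45001220703125), (17.253406524658203, 17.39482879638672), 81.8698959350586)
[[ 6.408e-01  5.550e-02  7.500e-02]
 [ 6.476e-01  5.000e-04  7.500e-02]
 [ 5.919e-01 -5.800e-03  7.500e-02]
 [ 5.852e-01  4.880e-02  7.500e-02]] [0.61639614 0.02475269 0.075     ]
```

View pics/c1.png

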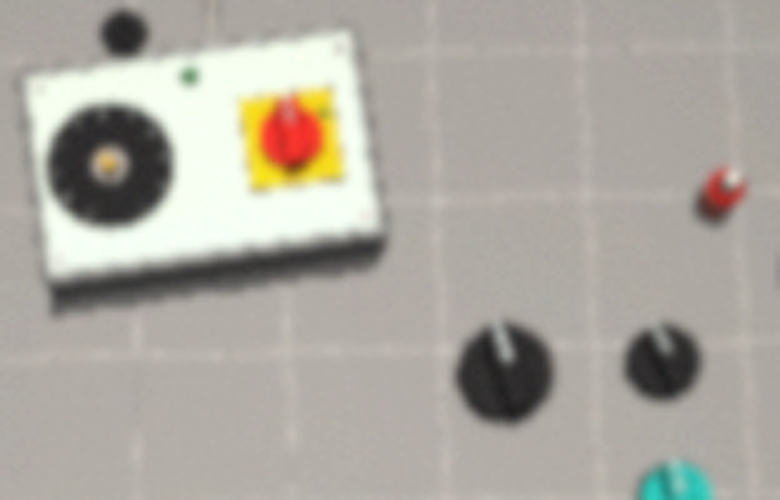

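View pics/c2.png

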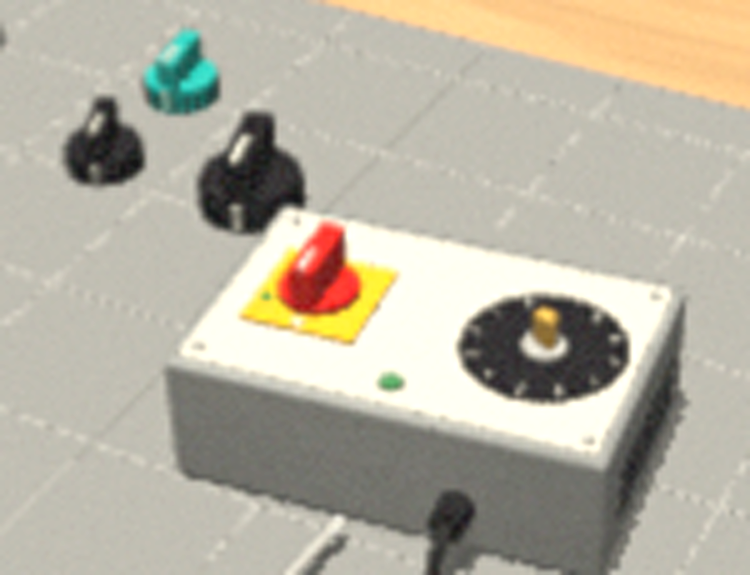

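The crops confirm it: the black knob at top (362,237) is clearly smaller than the black one at (331,239), and it is neither blue nor turquoise. The switch's white line points to the white dot (off). The flat of the brass shaft needs a closer look.

```bash
cat > box.py <<'E'
from h import *
from scipy.optimize import least_squares
def avg(n,k=6): return np.mean([capture(n).astype(float) for _ in range(k)],0)
def quad(im,roi):
    x0,y0,x1,y1=roi;g=im[y0:y1,x0:x1].astype(np.uint8)
    g=cv2.resize(g,None,fx=4,fy=4,interpolation=cv2.INTER_CUBIC)
    m=(g.min(2)>np.percentile(g.min(2),97)*0.62).astype(np.uint8)
    c=max(cv2.findContours(m,cv2.RETR_EXTERNAL,cv2.CHAIN_APPROX_NONE)[0],key=cv2.contourArea)
    h=cv2.convexHull(c);e=0.01
    while 1:
        a=cv2.approxPolyDP(h,e*cv2.arcLength(h,True),True)
        if len(a)<=4:break
        e+=0.004
    a=a.reshape(-1,2).astype(float);c=c.reshape(-1,2).astype(float);L=[]
    for i in range(4):   # refine edges by line fits
        p,q=a[i],a[(i+1)%4];d=(q-p);l=np.hypot(*d);d/=l;r=c-p;t=r@d;s=abs(r@[-d[1],d[0]])
        k=c[(t>.12*l)&(t<.88*l)&(s<8)];v=cv2.fitLine(k.astype(np.float32),cv2.DIST_HUBER,0,.01,.01).ravel()
        L.append(np.cross([v[2],v[3],1],[v[2]+v[0],v[3]+v[1],1]))
    o=[np.cross(L[i-1],L[i]) for i in range(4)]
    return np.array([(p[:2]/p[2]+.5)/4-.5+[x0,y0] for p in o])
E
python3 - <<'E'
from box import *
A={n:avg(n) for n in('scene','top')};np.savez('avg.npz',**A)
for n,roi in(('scene',(215,200,335,280)),('top',(228,165,315,228))):
    q=quad(A[n],roi);w=pix2plane(n,q,.075);print(n,q.round(1).tolist());print(w.round(4).tolist(),w.mean(0).round(4))
    d=np.diff(np.r_[w,w[:1]],axis=0);print(np.hypot(d[:,0],d[:,1]).round(4),np.degrees(np.arctan2(d[:,1],d[:,0])).round(1))
t=A['top'][185:210,238:266];s=A['scene'][218:250,280:318]
f=lambda a:cv2.resize(np.clip(a*1.3,0,255).astype(np.uint8),(390,int(390*a.shape[0]/a.shape[1])),interpolation=cv2.INTER_NEAREST)
a,b=f(s),f(t);H=max(len(a),len(b));o=np.zeros((H,790,3),np.uint8);o[:len(a),:390]=a;o[:len(b),400:]=b;cv2.imwrite('pics/c3.png',o)
E
```

```text
scene [[334.4, 199.6], [334.4, 279.4], [214.6, 279.4], [214.6, 199.6]]
[[0.4259, 0.1629, 0.075], [0.7033, 0.2703, 0.075], [0.8164, 0.0494, 0.075], [0.5702, -0.1247, 0.075]] [0.6289 0.0895 0.075 ]
[0.2975 0.2481 0.3015 0.3217] [  21.2  -62.9 -144.7  116.7]
top [[314.4, 163.1], [314.4, 227.4], [227.6, 227.4], [227.6, 174.0]]
[[0.711, -0.0625, 0.075], [0.5024, -0.0558, 0.075], [0.5084, 0.2162, 0.075], [0.6813, 0.2162, 0.075]] [0.6008 0.0785 0.075 ]
[0.2087 0.272  0.1728 0.2803] [178.1  88.7   0.  -83.9]
```

View pics/c3.png

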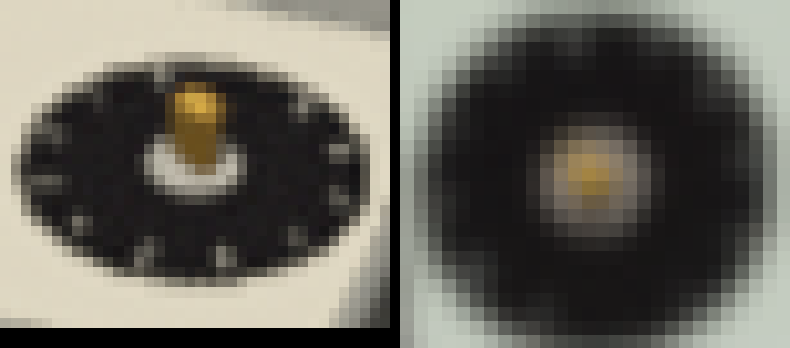

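The crop shows the shaft, with the scene camera at left seeing mostly the flat side head-on and the top camera at right. I'll fix the panel segmentation and fit the shaft's yaw by rendering a small D-shaft model.

```bash
sed -i "s|m=(g.min(2)>.*|g1=cv2.GaussianBlur(g.min(2),(0,0),1.5);m=(g1>THR).astype(np.uint8)|; s|def quad(im,roi)|def quad(im,roi,THR)|" box.py
cat > fit.py <<'E'
from box import *
A=np.load('avg.npz')
def lab(n,roi,c,yaw,S=6):
    x0,y0,x1,y1=roi;L=np.zeros(((y1-y0)*S,(x1-x0)*S),np.uint8)
    R=np.array([[np.cos(yaw),-np.sin(yaw)],[np.sin(yaw),np.cos(yaw)]])
    def put(P,v,hull=True):
        P=np.array(P);W=np.c_[P[:,:2]@R.T+c,P[:,2]]
        q=(proj(n,W)-[x0,y0]+.5)*S-.5
        cv2.fillPoly(L,[np.round(q*16).astype(np.int32)],v,shift=4)
    th=np.linspace(0,2*np.pi,40);put(np.c_[.0105*np.cos(th),.0105*np.sin(th),0*th+.0755],1)
    a=np.arccos(1/3);T=np.array(calibration(n)['cam_to_world'])[:3,3]
    v=(T[:2]-c)@R;va=np.arctan2(v[1],v[0])
    ts=np.linspace(a,2*np.pi-a,33)
    for t,u in zip(ts[:-1],ts[1:]):
        m=(t+u)/2;d=np.cos(m-va)
        if d>-.1:
            put([[.006*np.cos(k),.006*np.sin(k),z] for k,z in((t,.075),(u,.075),(u,.093),(t,.093))],3 if np.sin(m-va)<0 else 4)
    w=.006*np.sin(a)
    if v[0]>.002:put([[.002,-w,.075],[.002,w,.075],[.002,w,.0945],[.002,-w,.0945]],2)
    tt=np.linspace(a,2*np.pi-a,30);r=.0045
    put(np.c_[.006*np.cos(tt),.006*np.sin(tt),0*tt+.0932],6)
    b=np.arccos(.002/r);tt=np.linspace(b,2*np.pi-b,30);put(np.c_[r*np.cos(tt),r*np.sin(tt),0*tt+.095],5)
    return L
def score(n,roi,c,yaw,S=6,blur=.45,full=False):
    L=lab(n,roi,c,yaw,S);x0,y0,x1,y1=roi;cols=[]
    for k in range(7):
        f=cv2.GaussianBlur((L==k).astype(np.float32),(0,0),blur*S)
        cols.append(f.reshape(y1-y0,S,x1-x0,S).mean((1,3)).ravel())
    M=np.array(cols).T;I=A[n][y0:y1,x0:x1].reshape(-1,3)
    Mr=np.r_[M,.3*np.eye(7)];Ir=np.r_[I,.3*np.tile([[60,100,130]],(7,1))]
    C=np.linalg.lstsq(Mr,Ir,rcond=None)[0];e=((M@C-I)**2).sum()
    return (e,C) if full else e
E
python3 - <<'E'
from fit import *
for n,roi in(('scene',(215,200,335,280)),('top',(228,165,315,228))):
    g=A[n][roi[1]:roi[3],roi[0]:roi[2]].min(2)
    thr=cv2.threshold(g.astype(np.uint8),0,255,cv2.THRESH_OTSU)[0]
    for THR in (thr,thr*1.2):
        q=quad(A[n],roi,THR);w=pix2plane(n,q,.075);d=np.diff(np.r_[w,w[:1]],axis=0)
        print(n,THR,q.round(1).tolist(),w.mean(0).round(4),np.hypot(d[:,0],d[:,1]).round(4),np.degrees(np.arctan2(d[:,1],d[:,0])).round(1))
# dark dial and brass centre -> shaft position start
for n,uv in(('scene',(299.0,234.5)),('top',(251.5,197.5))):
    c0=pix2plane(n,[uv],.0755)[0,:2];best=[]
    roi=(288,222,310,242) if n=='scene' else (245,191,259,206)
    for bl in(.45,.8):
        res=[]
        for yaw in np.radians(np.arange(-50,71,10)):
            o=least_squares(lambda p:np.sqrt(score(n,roi,c0+p*.001,yaw,blur=bl)),[0,0],method='trf',diff_step=.1,x_scale=1,max_nfev=15) if 0 else None
            from scipy.optimize import minimize
            o=minimize(lambda p:score(n,roi,c0+p*.001,yaw,blur=bl),[.5,.5],method='Nelder-Mead',options=dict(maxfev=50,initial_simplex=[[0,0],[3,0],[0,3]]))
            res.append((round(np.degrees(yaw)),round(o.fun),(c0+o.x*.001).round(4).tolist()))
        print(n,bl,res)
E
```

```text
scene 81.0 [[334.4, 199.6], [334.4, 279.4], [214.6, 279.4], [214.6, 199.6]] [0.6289 0.0895 0.075 ] [0.2975 0.2481 0.3015 0.3217] [  21.2  -62.9 -144.7  116.7]
scene 97.2 [[334.4, 199.6], [334.4, 279.4], [214.6, 279.4], [214.6, 199.6]] [0.6289 0.0895 0.075 ] [0.2975 0.2481 0.3015 0.3217] [  21.2  -62.9 -144.7  116.7]
top 72.0 [[314.4, 164.6], [314.4, 227.4], [227.6, 227.4], [227.6, 164.6]] [0.6073 0.0786 0.075 ] [0.2036 0.272  0.2041 0.2786] [178.1  88.7   0.  -91.4]
top 86.39999999999999 [[314.4, 164.6], [314.4, 227.4], [227.6, 227.4], [227.6, 164.6]] [0.6073 0.0786 0.075 ] [0.2036 0.272  0.2041 0.2786] [178.1  88.7   0.  -91.4]Traceback (most recent call last):
  File "<stdin>", line 17, in <module>
    res = _minimize_neldermead(fun, x0, args, callback, bounds=bounds,
                               **options)
    fxr = func(xr)
    fx = function(np.copy(x), *(wrapper_args + args))
  File "<stdin>", line 17, in <lambda>
  File "fit.py", line 25, in score
    L=lab(n,roi,c,yaw,S);x0,y0,x1,y1=roi;cols=[]
  File "fit.py", line 17, in lab
    put([[.006*np.cos(k),.006*np.sin(k),z] for k,z in((t,.075),(u,.075),(u,.093),(t,.093))],3 if np.sin(m-va)<0 else 4)
    ~~~^^^^^^^^^^^^^^^^^^^^^^^^^^^^^^^^^^^^^^^^^^^^^^^^^^^^^^^^^^^^^^^^^^^^^^^^^^^^^^^^^^^^^^^^^^^^^^^^^^^^^^^^^^^^^^^^
  File "fit.py", line 8, in put
    q=(proj(n,W)-[x0,y0]+.5)*S-.5
       ~~~~^^^^^
  File "h.py", line 11, in proj
    c=calibration(n);k,d=K(c);T=np.linalg.inv(np.array(c['cam_to_world']))
ValueError: time passes only in moves, steps and waits
```

Time to move. I'm heading above the switch, with tool x turned to about 8° world yaw, which is the box's yaw.

Call:
servo_tool(deltas=[{"tx": 581,"ty": 418,"az": -0.44,"claw": 50},{"tx": 581,"ty": 418,"az": -0.44,"claw": 50},{"tx": 581,"ty": 418,"az": -0.44,"claw": 50},{"tx": 581,"ty": 418,"az": -0.44,"claw": 50},{"tx": 581,"ty": 418,"az": -0.44,"claw": 50},{"tx": 581,"ty": 418,"az": -0.44,"claw": 50},{"tx": 581,"ty": 418,"az": -0.44,"claw": 50},{"tx": 581,"ty": 418,"az": -0.44,"claw": 50},{"tx": 581,"ty": 418,"az": -0.44,"claw": 50},{"tx": 581,"ty": 418,"az": -0.44,"claw": 50},{"tx": 581,"ty": 418,"az": -0.44,"claw": 50},{"tx": 581,"ty": 418,"az": -0.44,"claw": 50}])

```text
schema error: expected keys tx, ty, tz, ax, ay, az, claw
```

```bash
sed -i 's/^from station import \*/from station import *\nimport station, pickle, os\nif os.path.exists("cal.pkl"): _C=pickle.load(open("cal.pkl","rb"))\nelse:\n    _C={n:station.calibration(n) for n in("scene","top")};pickle.dump(_C,open("cal.pkl","wb"))\ndef calibration(n): return _C[n]/' h.py
cat > f1.py <<'E'
from fit import *
from scipy.optimize import minimize
for n,roi in(('scene',(215,200,335,280)),('top',(228,165,315,228))):
    g=A[n][roi[1]:roi[3],roi[0]:roi[2]].min(2);p=np.percentile(g,[30,85])
    THR=p.mean()
    q=quad(A[n],roi,THR);w=pix2plane(n,q,.075);d=np.diff(np.r_[w,w[:1]],axis=0)
    print(n,p,q.round(1).tolist(),w.mean(0).round(4),np.hypot(d[:,0],d[:,1]).round(4),np.degrees(np.arctan2(d[:,1],d[:,0])).round(1))
for n,uv in(('scene',(299.0,234.5)),('top',(251.5,197.5))):
    c0=pix2plane(n,[uv],.0755)[0,:2]
    roi=(288,222,310,242) if n=='scene' else (245,191,259,206)
    for bl in(.45,.8):
        res=[]
        for yaw in np.radians(np.arange(-50,71,10)):
            o=minimize(lambda p:score(n,roi,c0+p*.001,yaw,blur=bl),[0,0],method='Nelder-Mead',options=dict(maxfev=50,initial_simplex=[[0,0],[3,0],[0,3]]))
            res.append((round(np.degrees(yaw)),round(o.fun),((c0+o.x*.001)*1e4).round().tolist()))
        print(n,bl,*res)
E
timeout 500 python3 f1.py
```

```text
scene [ 60.11666667 144.85833333] [[334.4, 199.6], [334.4, 239.9], [214.6, 459.4], [214.6, 199.6]] [0.671  0.1283 0.075 ] [0.1692 0.5214 0.6531 0.3217] [  21.1    3.  -144.9  116.7]
top [ 89.5 146.5] [[299.0, 171.0], [305.1, 209.7], [239.9, 219.1], [235.1, 180.3]] [0.6097 0.0821 0.075 ] [0.1276 0.2073 0.127  0.2062] [-172.8   97.     6.7  -82.8]
scene 0.45 (-50, 2569579, [6007.0, 1391.0]) (-40, 2563662, [6005.0, 1391.0]) (-30, 2557821, [6002.0, 1390.0]) (-20, 2556921, [6001.0, 1390.0]) (-10, 2560161, [6004.0, 1390.0]) (0, 2562898, [6000.0, 1390.0]) (10, 2565225, [6000.0, 1391.0]) (20, 2568586, [6002.0, 1394.0]) (30, 2576760, [5999.0, 1394.0]) (40, 2584040, [6007.0, 1396.0]) (50, 2589825, [6005.0, 1396.0]) (60, 2594188, [6002.0, 1397.0]) (70, 2598627, [6006.0, 1398.0])
scene 0.8 (-50, 2599048, [6004.0, 1389.0]) (-40, 2594374, [6002.0, 1389.0]) (-30, 2587449, [6001.0, 1390.0]) (-20, 2587479, [6001.0, 1390.0]) (-10, 2587354, [5997.0, 1389.0]) (0, 2591105, [5999.0, 1391.0]) (10, 2591998, [5999.0, 1390.0]) (20, 2599055, [5997.0, 1396.0]) (30, 2605943, [5999.0, 1394.0]) (40, 2728699, [6071
[... 213 characters left out ...]
20, 30557, [6028.0, 1405.0]) (-10, 30662, [6029.0, 1403.0]) (0, 31214, [6030.0, 1406.0]) (10, 31179, [6033.0, 1404.0]) (20, 31785, [6032.0, 1401.0]) (30, 31024, [6029.0, 1404.0]) (40, 31462, [6031.0, 1404.0]) (50, 32260, [6031.0, 1404.0]) (60, 31770, [6029.0, 1404.0]) (70, 31942, [6030.0, 1405.0])
top 0.8 (-50, 11467, [6030.0, 1405.0]) (-40, 10872, [6029.0, 1405.0]) (-30, 10312, [6029.0, 1406.0]) (-20, 10600, [6029.0, 1403.0]) (-10, 10553, [6025.0, 1402.0]) (0, 10408, [6028.0, 1403.0]) (10, 10310, [6028.0, 1405.0]) (20, 10309, [6029.0, 1404.0]) (30, 10260, [6028.0, 1404.0]) (40, 10942, [6029.0, 1404.0]) (50, 11303, [6030.0, 1403.0]) (60, 11303, [6029.0, 1404.0]) (70, 11945, [6029.0, 1403.0])
```

Call:
servo_tool(deltas=[{"tx": 581,"ty": 418,"tz": 0,"ax": 0,"ay": 0,"az": -0.425,"claw": 50},{"tx": 581,"ty": 418,"tz": 0,"ax": 0,"ay": 0,"az": -0.425,"claw": 50},{"tx": 581,"ty": 418,"tz": 0,"ax": 0,"ay": 0,"az": -0.425,"claw": 50},{"tx": 581,"ty": 418,"tz": 0,"ax": 0,"ay": 0,"az": -0.425,"claw": 50},{"tx": 581,"ty": 418,"tz": 0,"ax": 0,"ay": 0,"az": -0.425,"claw": 50},{"tx": 581,"ty": 418,"tz": 0,"ax": 0,"ay": 0,"az": -0.425,"claw": 50},{"tx": 581,"ty": 418,"tz": 0,"ax": 0,"ay": 0,"az": -0.425,"claw": 50},{"tx": 581,"ty": 418,"tz": 0,"ax": 0,"ay": 0,"az": -0.425,"claw": 50},{"tx": 581,"ty": 418,"tz": 0,"ax": 0,"ay": 0,"az": -0.425,"claw": 50},{"tx": 581,"ty": 418,"tz": 0,"ax": 0,"ay": 0,"az": -0.425,"claw": 50},{"tx": 581,"ty": 418,"tz": 0,"ax": 0,"ay": 0,"az": -0.425,"claw": 50},{"tx": 581,"ty": 418,"tz": 0,"ax": 0,"ay": 0,"az": -0.425,"claw": 50}])

```text
time_s: 2.9
tcp_pos: [0.4876, 0.195, 0.223]
ee_rot: [[0.993, 0.122, 0.001], [0.122, -0.993, 0.001], [0.001, -0.0, -1.0]]
wrist_force: [0.6, 0.9, -0.3]
gripper_width: 0.575
gripper_force: 0.0
```

```bash
cat > f2.py <<'E'
from fit import *
from scipy.optimize import minimize
import fit
n='scene';roi=(291,225,308,240);x0,y0,x1,y1=roi
yy,xx=np.mgrid[y0:y1,x0:x1];W=~((xx<=296)&(yy<=227)).ravel()
def sc(c,yaw,bl,S=6,full=0):
    L=lab(n,roi,c,yaw,S)
    M=np.array([cv2.GaussianBlur((L==k).astype(np.float32),(0,0),bl*S).reshape(y1-y0,S,x1-x0,S).mean((1,3)).ravel() for k in range(7)]).T[W]
    I=A[n][y0:y1,x0:x1].reshape(-1,3)[W]
    C=np.linalg.lstsq(np.r_[M,.3*np.eye(7)],np.r_[I,.3*np.tile([[60,100,130]],(7,1))],rcond=None)[0]
    e=((M@C-I)**2).sum();return (e,C) if full else e
c0=np.array([.600,.139])
for bl in(.35,.5,.65):
    for yaw in np.radians(np.arange(-45,66,10)):
        o=minimize(lambda p:sc(c0+p*.001,yaw,bl),[0,0],method='Nelder-Mead',options=dict(maxfev=45,initial_simplex=[[0,0],[2,0],[0,2]]))
        e,C=sc(c0+o.x*.001,yaw,bl,full=1)
        print(bl,round(np.degrees(yaw)),round(e),((c0+o.x*.001)*1e4).round().tolist(),C[2:].mean(1).round().tolist())
E
timeout 500 python3 f2.py
```

```text
0.35 -45 89603 [6007.0, 1393.0] [63.0, 97.0, 62.0, 107.0, 98.0]
0.35 -35 79450 [6008.0, 1393.0] [63.0, 97.0, 61.0, 106.0, 102.0]
0.35 -25 72673 [6006.0, 1391.0] [62.0, 97.0, 58.0, 99.0, 113.0]
0.35 -15 73336 [6006.0, 1392.0] [63.0, 97.0, 55.0, 100.0, 109.0]
0.35 -5 75664 [6006.0, 1392.0] [63.0, 97.0, 50.0, 99.0, 112.0]
0.35 5 81071 [6004.0, 1392.0] [64.0, 97.0, 39.0, 96.0, 112.0]
0.35 15 85736 [6003.0, 1392.0] [64.0, 50.0, 26.0, 91.0, 115.0]
0.35 25 84587 [6006.0, 1394.0] [63.0, 160.0, 34.0, 99.0, 107.0]
0.35 35 96273 [6007.0, 1396.0] [64.0, 109.0, 57.0, 102.0, 99.0]
0.35 45 101477 [6006.0, 1395.0] [63.0, 101.0, 95.0, 101.0, 99.0]
0.35 55 104417 [6010.0, 1398.0] [62.0, 102.0, 97.0, 108.0, 88.0]
0.35 65 108669 [6009.0, 1398.0] [62.0, 94.0, 97.0, 111.0, 76.0]
0.5 -45 77954 [6007.0, 1393.0] [60.0, 97.0, 60.0, 111.0, 101.0]
0.5 -35 67661 [6008.0, 1393.0] [61.0, 97.0, 58.0, 109.0, 107.0]
0.5 -25 61969 [6005.0, 1391.0] [61.0, 97.0, 55.0, 99.0, 122.0]
0.5 -15 62144 [6006.0, 1392.0] [63.0, 97.0, 50.0, 103.0, 118.0]
0.5 -5 63012 [6006.0, 1391.0] [62.0, 97.0, 45.0, 101.0, 119.0]
0.5 5 68002 [6
[... 500 characters left out ...]
5 63300 [6008.0, 1393.0] [59.0, 97.0, 55.0, 114.0, 114.0]
0.65 -25 57465 [6005.0, 1391.0] [59.0, 97.0, 50.0, 101.0, 133.0]
0.65 -15 56415 [6006.0, 1392.0] [60.0, 97.0, 45.0, 106.0, 127.0]
0.65 -5 58113 [6006.0, 1393.0] [60.0, 97.0, 35.0, 105.0, 130.0]
0.65 5 61718 [6004.0, 1392.0] [60.0, 97.0, 26.0, 100.0, 133.0]
0.65 15 66237 [6004.0, 1391.0] [58.0, 150.0, 23.0, 99.0, 137.0]
0.65 25 67667 [6006.0, 1394.0] [58.0, 163.0, 36.0, 105.0, 126.0]
0.65 35 74900 [6006.0, 1394.0] [58.0, 153.0, 95.0, 109.0, 115.0]
0.65 45 79546 [6005.0, 1395.0] [56.0, 116.0, 97.0, 111.0, 108.0]
0.65 55 87471 [6008.0, 1397.0] [58.0, 103.0, 97.0, 117.0, 91.0]
0.65 65 93838 [6009.0, 1398.0] [57.0, 98.0, 97.0, 125.0, 76.0]
```

The shaft's flat looks to be at yaw about −15°. Next I go to above the switch and down around the bar.

Call:
servo_tool(deltas=[{"tx": 106,"ty": 185,"tz": 0,"ax": 0,"ay": 0,"az": 0,"claw": 40},{"tx": 106,"ty": 185,"tz": 0,"ax": 0,"ay": 0,"az": 0,"claw": 40},{"tx": 106,"ty": 185,"tz": 0,"ax": 0,"ay": 0,"az": 0,"claw": 40},{"tx": 106,"ty": 185,"tz": 0,"ax": 0,"ay": 0,"az": 0,"claw": 40},{"tx": 106,"ty": 185,"tz": 0,"ax": 0,"ay": 0,"az": 0,"claw": 40},{"tx": 106,"ty": 185,"tz": 40,"ax": 0,"ay": 0,"az": 0,"claw": 40},{"tx": 106,"ty": 185,"tz": 80,"ax": 0,"ay": 0,"az": 0,"claw": 40},{"tx": 106,"ty": 185,"tz": 110,"ax": 0,"ay": 0,"az": 0,"claw": 40},{"tx": 106,"ty": 185,"tz": 125,"ax": 0,"ay": 0,"az": 0,"claw": 40},{"tx": 106,"ty": 185,"tz": 133,"ax": 0,"ay": 0,"az": 0,"claw": 40},{"tx": 106,"ty": 185,"tz": 133,"ax": 0,"ay": 0,"az": 0,"claw": 40},{"tx": 106,"ty": 185,"tz": 133,"ax": 0,"ay": 0,"az": 0,"claw": 40}])

```text
time_s: 3.9
tcp_pos: [0.6152, 0.0263, 0.0904]
ee_rot: [[0.992, 0.122, 0.001], [0.122, -0.992, -0.0], [0.001, 0.0, -1.0]]
wrist_force: [0.6, 1.1, 0.4]
gripper_width: 0.463
gripper_force: 0.0
```

Call:
servo_tool(deltas=[{"tx": 0,"ty": 1,"tz": 0,"ax": 0,"ay": 0,"az": 0,"claw": 5},{"tx": 0,"ty": 1,"tz": 0,"ax": 0,"ay": 0,"az": 0,"claw": 5},{"tx": 0,"ty": 1,"tz": 0,"ax": 0,"ay": 0,"az": 0,"claw": 5},{"tx": 0,"ty": 1,"tz": 0,"ax": 0,"ay": 0,"az": 0,"claw": 5},{"tx": 0,"ty": 1,"tz": 0,"ax": 0,"ay": 0,"az": 0,"claw": 5},{"tx": 0,"ty": 1,"tz": 0,"ax": 0,"ay": 0,"az": 0,"claw": 5}])

```text
time_s: 4.4
tcp_pos: [0.6148, 0.0252, 0.0902]
ee_rot: [[0.993, 0.122, 0.001], [0.122, -0.993, 0.0], [0.001, 0.0, -1.0]]
wrist_force: [-0.8, 0.4, 2.1]
gripper_width: 0.152
gripper_force: 30.0
```

Call:
servo_tool(deltas=[{"tx": 0,"ty": 0,"tz": 0,"ax": 0,"ay": 0,"az": 0.12,"claw": 5},{"tx": 0,"ty": 0,"tz": 0,"ax": 0,"ay": 0,"az": 0.24,"claw": 5},{"tx": 0,"ty": 0,"tz": 0,"ax": 0,"ay": 0,"az": 0.36,"claw": 5},{"tx": 0,"ty": 0,"tz": 0,"ax": 0,"ay": 0,"az": 0.48,"claw": 5},{"tx": 0,"ty": 0,"tz": 0,"ax": 0,"ay": 0,"az": 0.6,"claw": 5},{"tx": 0,"ty": 0,"tz": 0,"ax": 0,"ay": 0,"az": 0.72,"claw": 5},{"tx": 0,"ty": 0,"tz": 0,"ax": 0,"ay": 0,"az": 0.84,"claw": 5},{"tx": 0,"ty": 0,"tz": 0,"ax": 0,"ay": 0,"az": 0.96,"claw": 5},{"tx": 0,"ty": 0,"tz": 0,"ax": 0,"ay": 0,"az": 1.05,"claw": 5},{"tx": 0,"ty": 0,"tz": 0,"ax": 0,"ay": 0,"az": 1.05,"claw": 5},{"tx": 0,"ty": 0,"tz": 0,"ax": 0,"ay": 0,"az": 1.05,"claw": 5}])

```text
time_s: 5.32
tcp_pos: [0.6152, 0.026, 0.0902]
ee_rot: [[0.602, -0.799, 0.002], [-0.799, -0.602, 0.001], [0.0, -0.002, -1.0]]
wrist_force: [-1.5, 3.8, 3.2]
gripper_width: 0.158
gripper_force: 30.0
```

Call:
servo_tool(deltas=[{"tx": 0,"ty": 0,"tz": 0,"ax": 0,"ay": 0,"az": 0,"claw": 45},{"tx": 0,"ty": 0,"tz": 0,"ax": 0,"ay": 0,"az": 0,"claw": 45},{"tx": 0,"ty": 0,"tz": 0,"ax": 0,"ay": 0,"az": 0,"claw": 45},{"tx": 0,"ty": 0,"tz": -40,"ax": 0,"ay": 0,"az": 0,"claw": 45},{"tx": 0,"ty": 0,"tz": -80,"ax": 0,"ay": 0,"az": 0,"claw": 45},{"tx": 0,"ty": 0,"tz": -110,"ax": 0,"ay": 0,"az": 0,"claw": 45},{"tx": 0,"ty": 0,"tz": -110,"ax": 0,"ay": 0,"az": 0,"claw": 45}])

```text
time_s: 5.9
tcp_pos: [0.6185, 0.0249, 0.2074]
ee_rot: [[0.601, -0.799, 0.014], [-0.799, -0.601, 0.001], [0.008, -0.012, -1.0]]
wrist_force: [0.7, 0.5, 1.1]
gripper_width: 0.502
gripper_force: 0.0
```

Run:
```python
from h import *
from scipy.optimize import minimize
A=np.load('avg.npz')
# knob: skirt circle fit by dark mask against rendered silhouette, white line for yaw; each camera
def mesh(c,yaw):
    R=np.array([[np.cos(yaw),-np.sin(yaw)],[np.sin(yaw),np.cos(yaw)]])
    t=np.linspace(0,2*np.pi,60);C=lambda z:np.c_[.024*np.cos(t)+c[0],.024*np.sin(t)+c[1],0*t+z]
    b=np.array([[.022,.007],[-.022,.007],[-.022,-.007],[.022,-.007]])@R.T+c
    return np.r_[C(0),C(.018)],np.r_[np.c_[b,b[:,:1]*0+.018],np.c_[b,b[:,:1]*0+.038]]
S=6
def sil(n,roi,c,yaw):
    x0,y0,x1,y1=roi;L=np.zeros(((y1-y0)*S,(x1-x0)*S),np.float32)
    for P in mesh(c,yaw):
        q=((proj(n,P)-[x0,y0]+.5)*S-.5).astype(np.float32);cv2.fillConvexPoly(L,np.round(cv2.convexHull(q)*16).astype(np.int32),1,shift=4)
    return cv2.GaussianBlur(L,(0,0),.5*S).reshape(y1-y0,S,x1-x0,S).mean((1,3))
for n,roi,uv in(('top',(350,225,375,250),(362.2,237)),('scene',(198,180,224,205),(210.6,193.6))):
    x0,y0,x1,y1=roi;g=A[n][y0:y1,x0:x1].mean(2);bg=np.median(g)
    mk=np.clip((bg-g)/(bg-np.percentile(g,8)),0,1)
    hi=np.clip((g-bg*.45)/60,0,1)
    c0=pix2plane(n,[uv],.018)[0,:2];out=[]
    f=lambda p:((sil(n,roi,c0+p[:2]*.001,p[2])-mk)**2).sum()
    for y in(0,.35,-.35):
        o=minimize(f,[0,0,y],method='Nelder-Mead',options=dict(maxfev=150,initial_simplex=[[0,0,y],[3,0,y],[0,3,y],[0,0,y+.3]]))
        out.append((round(o.fun,2),(c0+o.x[:2]*.001).round(4).tolist(),round(np.degrees(o.x[2]),1)))
    print(n,out)
s=sense();print(s['tcp_pos'],s['time_s'])
im=capture('top');im2=capture('scene')
a=cv2.resize(im[175:255,225:385],None,fx=5,fy=5,interpolation=cv2.INTER_CUBIC)
cv2.imwrite('pics/c4.png',cv2.convertScaleAbs(a,alpha=1.4,beta=15))
b=cv2.resize(im2[180:245,195:325],None,fx=6,fy=6,interpolation=cv2.INTER_CUBIC);cv2.imwrite('pics/c5.png',b)
```

```text
top [(np.float64(8.65), [0.4765, -0.2138], np.float64(27.3)), (np.float64(8.54), [0.4767, -0.2138], np.float64(46.8)), (np.float64(9.22), [0.4761, -0.2138], np.float64(-15.5))]
scene [(np.float64(25.77), [0.4776, -0.2136], np.float64(31.1)), (np.float64(25.7), [0.4778, -0.2136], np.float64(31.2)), (np.float64(25.88), [0.4781, -0.2139], np.float64(29.8))]
[0.61846962 0.02488472 0.20739891] 5.9
```

View pics/c5.png

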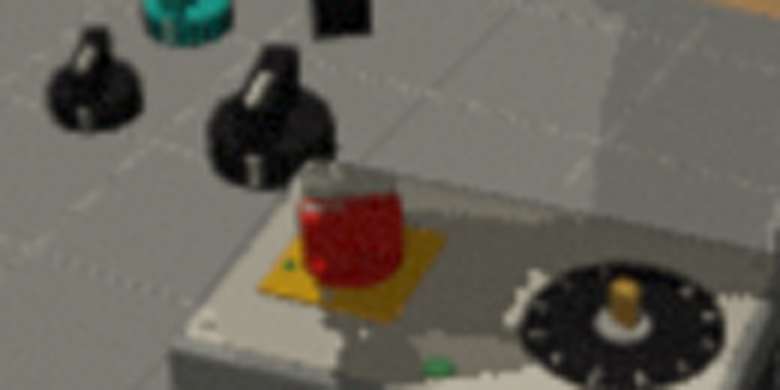

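The switch bar now shows its broad side with the line toward the green dot at (290,265), so it is on. Next I get the knob's yaw from its white line.

Run:
```python
from h import *
A=np.load('avg.npz')
for n,roi in(('top',(355,230,370,245)),('scene',(203,184,218,201))):
    x0,y0,x1,y1=roi;g=A[n][y0:y1,x0:x1].mean(2);print(n);print(g.astype(int))
print('proj top of bar centre',proj('top',[.4768,-.2137,.038]),proj('scene',[.4768,-.2137,.038]))
for y in(0,10,20,30,40):
    d=np.array([np.cos(np.radians(y)),np.sin(np.radians(y)),0]);b=np.array([.4768,-.2137,0])
    print(y,[ [proj(n,b+d*r+[0,0,z]).round(1)[0].tolist() for r,z in((.011,.038),(.022,.038),(.024,.009))] for n in('top','scene')])
```

```text
top
[[99 97 92 85 80 82 81 69 56 55 64 76 86 93 97]
 [97 89 77 62 53 61 74 70 49 35 40 52 67 82 92]
 [91 74 54 36 27 43 66 74 58 34 25 30 45 63 84]
 [83 57 34 19 14 28 53 72 67 43 22 21 28 47 73]
 [72 42 23 15 11 17 38 61 66 46 25 18 20 35 61]
 [58 31 18 15 12 12 25 42 48 37 23 17 18 27 49]
 [49 25 18 17 13  9 14 22 27 25 18 15 17 24 43]
 [46 23 18 16 15 10  8 13 17 17 16 15 17 23 43]
 [44 21 17 18 16 13  9 10 13 16 16 15 16 25 47]
 [46 23 17 17 17 14 10  8 12 15 16 15 17 29 54]
 [55 32 20 16 17 17 13  9 10 14 16 16 20 38 64]
 [70 49 28 18 17 16 15 12  8 11 15 17 28 51 75]
 [86 68 44 25 19 17 17 13 10 11 19 27 43 66 86]
 [95 84 65 46 33 25 20 19 17 23 35 50 66 82 93]
 [99 94 84 72 59 47 41 39 40 46 60 75 86 93 97]]
scene
[[112 111 112 112 111  98  78  68  67  71 102 111 111 112 111]
 [111 111 116 123 116  83  43  26  26  32  84 106 112 112 113]
 [110 111 117 119 113  73  31  23  19  18  64 103 112 112 112]
 [111 111 114 113 101  62  59  44  22  17  57 103 112 112 111]
 [114 111 112 111  83  69 105  75  25  13  56 101 112 112 112]
 [113 112 111  99  70 103 102  59  18   6  34  76  95 
[... 604 characters left out ...]
1  26  10   9   9   7   5  15  45]
 [ 94  61  26   7  10  43  47  27   5   7   9  12  30  57  94]]
proj top of bar centre [[363.31739495 235.95039233]] [[209.70967273 187.06508157]]
0 [[[363.2, 232.5], [363.0, 229.2], [361.7, 229.9]], [[207.5, 188.8], [205.3, 190.6], [206.1, 199.0]]]
10 [[[362.6, 232.6], [361.8, 229.3], [360.4, 230.0]], [[208.1, 188.9], [206.5, 190.8], [207.3, 199.3]]]
20 [[[362.0, 232.8], [360.7, 229.6], [359.2, 230.4]], [[208.7, 189.0], [207.7, 191.0], [208.6, 199.5]]]
30 [[[361.5, 233.0], [359.6, 230.1], [358.1, 231.0]], [[209.3, 189.0], [208.9, 191.0], [210.0, 199.5]]]
40 [[[361.0, 233.4], [358.7, 230.8], [357.1, 231.7]], [[210.0, 189.0], [210.2, 190.9], [211.4, 199.4]]]
```

Knob: centre (0.477, −0.2137), yaw about 20°. Moving above it.

Call:
servo_tool(deltas=[{"tx": 106,"ty": 256,"tz": 0,"ax": 0,"ay": 0,"az": -1.275,"claw": 45},{"tx": 106,"ty": 256,"tz": 0,"ax": 0,"ay": 0,"az": -1.275,"claw": 45},{"tx": 106,"ty": 256,"tz": 0,"ax": 0,"ay": 0,"az": -1.275,"claw": 45},{"tx": 106,"ty": 256,"tz": 0,"ax": 0,"ay": 0,"az": -1.275,"claw": 45},{"tx": 106,"ty": 256,"tz": 0,"ax": 0,"ay": 0,"az": -1.275,"claw": 45},{"tx": 106,"ty": 256,"tz": 0,"ax": 0,"ay": 0,"az": -1.275,"claw": 45},{"tx": 106,"ty": 256,"tz": 0,"ax": 0,"ay": 0,"az": -1.275,"claw": 45},{"tx": 106,"ty": 256,"tz": 30,"ax": 0,"ay": 0,"az": -1.275,"claw": 45},{"tx": 106,"ty": 256,"tz": 60,"ax": 0,"ay": 0,"az": -1.275,"claw": 45},{"tx": 106,"ty": 256,"tz": 90,"ax": 0,"ay": 0,"az": -1.275,"claw": 45},{"tx": 106,"ty": 256,"tz": 110,"ax": 0,"ay": 0,"az": -1.275,"claw": 45},{"tx": 106,"ty": 256,"tz": 110,"ax": 0,"ay": 0,"az": -1.275,"claw": 45}])

```text
time_s: 7.0
tcp_pos: [0.4681, -0.2127, 0.0838]
ee_rot: [[0.941, 0.339, -0.013], [0.339, -0.941, 0.003], [-0.012, -0.007, -1.0]]
wrist_force: [0.4, -0.1, 0.9]
gripper_width: 0.52
gripper_force: 0.0
```

Call:
servo_tool(deltas=[{"tx": 5,"ty": 0,"tz": 0,"ax": 0,"ay": 0,"az": 0,"claw": 45},{"tx": 5,"ty": 0,"tz": 0,"ax": 0,"ay": 0,"az": 0,"claw": 45},{"tx": 5,"ty": 0,"tz": 0,"ax": 0,"ay": 0,"az": 0,"claw": 45}])

```text
time_s: 7.25
tcp_pos: [0.4794, -0.2116, 0.0909]
ee_rot: [[0.94, 0.34, 0.003], [0.34, -0.94, -0.001], [0.002, 0.002, -1.0]]
wrist_force: [0.4, -1.1, 0.2]
gripper_width: 0.519
gripper_force: 0.0
```

Call:
servo_tool(deltas=[{"tx": -3,"ty": 1,"tz": 30,"ax": 0,"ay": 0,"az": 0,"claw": 45},{"tx": -3,"ty": 1,"tz": 55,"ax": 0,"ay": 0,"az": 0,"claw": 45},{"tx": -3,"ty": 1,"tz": 66,"ax": 0,"ay": 0,"az": 0,"claw": 45},{"tx": -3,"ty": 1,"tz": 70,"ax": 0,"ay": 0,"az": 0,"claw": 45},{"tx": -3,"ty": 1,"tz": 70,"ax": 0,"ay": 0,"az": 0,"claw": 45},{"tx": -3,"ty": 1,"tz": 70,"ax": 0,"ay": 0,"az": 0,"claw": 45}])

```text
time_s: 7.75
tcp_pos: [0.4767, -0.2136, 0.0208]
ee_rot: [[0.94, 0.341, 0.003], [0.341, -0.94, -0.001], [0.002, 0.001, -1.0]]
wrist_force: [-0.6, 0.3, 0.1]
gripper_width: 0.515
gripper_force: 0.0
```

Call:
servo_tool(deltas=[{"tx": 0,"ty": 0,"tz": 0,"ax": 0,"ay": 0,"az": 0,"claw": 5},{"tx": 0,"ty": 0,"tz": 0,"ax": 0,"ay": 0,"az": 0,"claw": 5},{"tx": 0,"ty": 0,"tz": 0,"ax": 0,"ay": 0,"az": 0,"claw": 5},{"tx": 0,"ty": 0,"tz": 0,"ax": 0,"ay": 0,"az": 0,"claw": 5},{"tx": 0,"ty": 0,"tz": 0,"ax": 0,"ay": 0,"az": 0,"claw": 5},{"tx": 0,"ty": 0,"tz": 0,"ax": 0,"ay": 0,"az": 0,"claw": 5},{"tx": 0,"ty": 0,"tz": 0,"ax": 0,"ay": 0,"az": 0,"claw": 5}])

```text
time_s: 8.33
tcp_pos: [0.4756, -0.2135, 0.0198]
ee_rot: [[0.94, 0.34, 0.0], [0.34, -0.94, -0.0], [0.0, 0.0, -1.0]]
wrist_force: [-0.2, 0.4, 2.0]
gripper_width: 0.163
gripper_force: 30.0
```

Call:
servo_tool(deltas=[{"tx": 0,"ty": 0,"tz": -40,"ax": 0,"ay": 0,"az": 0,"claw": 5},{"tx": 0,"ty": 0,"tz": -80,"ax": 0,"ay": 0,"az": 0,"claw": 5},{"tx": 0,"ty": 0,"tz": -120,"ax": 0,"ay": 0,"az": 0,"claw": 5},{"tx": 0,"ty": 0,"tz": -150,"ax": 0,"ay": 0,"az": 0,"claw": 5},{"tx": 238,"ty": -288,"tz": -150,"ax": 0,"ay": 0,"az": 0.61,"claw": 5},{"tx": 238,"ty": -288,"tz": -150,"ax": 0,"ay": 0,"az": 0.61,"claw": 5},{"tx": 238,"ty": -288,"tz": -150,"ax": 0,"ay": 0,"az": 0.61,"claw": 5},{"tx": 238,"ty": -288,"tz": -150,"ax": 0,"ay": 0,"az": 0.61,"claw": 5},{"tx": 238,"ty": -288,"tz": -150,"ax": 0,"ay": 0,"az": 0.61,"claw": 5},{"tx": 238,"ty": -288,"tz": -150,"ax": 0,"ay": 0,"az": 0.61,"claw": 5},{"tx": 238,"ty": -288,"tz": -150,"ax": 0,"ay": 0,"az": 0.61,"claw": 5},{"tx": 238,"ty": -288,"tz": -150,"ax": 0,"ay": 0,"az": 0.61,"claw": 5}])

```text
time_s: 9.33
tcp_pos: [0.5816, 0.0851, 0.1693]
ee_rot: [[0.966, -0.26, -0.001], [-0.26, -0.966, -0.0], [-0.001, 0.0, -1.0]]
wrist_force: [1.0, 0.4, 0.5]
gripper_width: 0.157
gripper_force: 30.0
```

Call:
servo_tool(deltas=[{"tx": 0,"ty": 0,"tz": 0,"ax": 0,"ay": 0,"az": 0,"claw": 5},{"tx": 0,"ty": 0,"tz": 0,"ax": 0,"ay": 0,"az": 0,"claw": 5},{"tx": 0,"ty": 0,"tz": 0,"ax": 0,"ay": 0,"az": 0,"claw": 5}])

```text
time_s: 9.58
tcp_pos: [0.581, 0.0831, 0.1688]
ee_rot: [[0.966, -0.259, -0.002], [-0.259, -0.966, -0.001], [-0.002, 0.001, -1.0]]
wrist_force: [-0.2, 0.1, -0.4]
gripper_width: 0.158
gripper_force: 30.0
```

Call:
servo_tool(deltas=[{"tx": 5.3,"ty": -59.3,"tz": 0,"ax": 0,"ay": 0,"az": 0,"claw": 5},{"tx": 5.3,"ty": -59.3,"tz": 0,"ax": 0,"ay": 0,"az": 0,"claw": 5},{"tx": 5.3,"ty": -59.3,"tz": 15,"ax": 0,"ay": 0,"az": 0,"claw": 5},{"tx": 5.3,"ty": -59.3,"tz": 24,"ax": 0,"ay": 0,"az": 0,"claw": 5},{"tx": 5.3,"ty": -59.3,"tz": 24,"ax": 0,"ay": 0,"az": 0,"claw": 5},{"tx": 5.3,"ty": -59.3,"tz": 24,"ax": 0,"ay": 0,"az": 0,"claw": 5}])

```text
time_s: 10.08
tcp_pos: [0.6014, 0.1376, 0.1448]
ee_rot: [[0.965, -0.261, -0.002], [-0.261, -0.965, -0.001], [-0.002, 0.002, -1.0]]
wrist_force: [-0.7, 0.4, -0.4]
gripper_width: 0.164
gripper_force: 30.0
```

Run:
```python
from box import *
s=sense();print(s['time_s'],s['tcp_pos'],np.degrees(np.arctan2(s['ee_rot'][1][0],s['ee_rot'][0][0])))
A={n:avg(n,4) for n in('scene','top')};np.savez('avg2.npz',**A)
a=A['scene'][185:260,255:345]
cv2.imwrite('pics/c6.png',cv2.resize(np.clip(a*1.6+15,0,255).astype(np.uint8),None,fx=8,fy=8,interpolation=cv2.INTER_CUBIC))
```

```text
10.0833 [0.60144097 0.13756846 0.14483933] -15.133407203436425
```

View pics/c6.png

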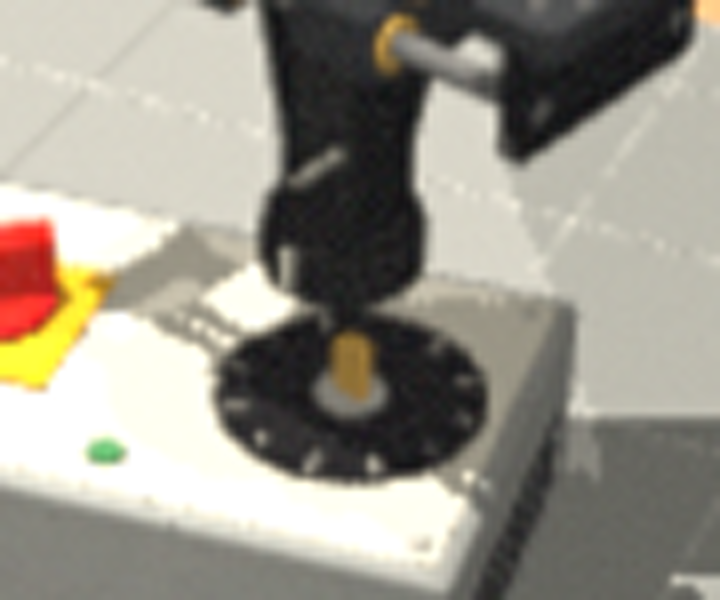

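The knob is upright in the fingers above the shaft, with its skirt at (262–425, 300) in the crop and the shaft top at (353,338). Next I measure the offset between knob and shaft in this same camera.

```bash
cat > f3.py <<'E'
import sys
sys.argv=['']
from h import *
from scipy.optimize import minimize
import fit
I2=np.load('avg2.npz');n='scene';S=6
zb=.1448-.0208+.0  # underside (TCP 20.x above underside in grasp)
roi=(282,211,315,222);x0,y0,x1,y1=roi
g=I2[n][y0:y1,x0:x1].mean(2);print(g.astype(int))
t=np.linspace(0,2*np.pi,80)
def sil(c,zb):
    L=np.zeros(((y1-y0)*S,(x1-x0)*S),np.float32)
    P=np.r_[[[.024*np.cos(a)+c[0],.024*np.sin(a)+c[1],zb+h] for a in t for h in(0,.018)]]
    q=((proj(n,P)-[x0,y0]+.5)*S-.5).astype(np.float32);cv2.fillConvexPoly(L,np.round(cv2.convexHull(q)*16).astype(np.int32),1,shift=4)
    return cv2.GaussianBlur(L,(0,0),.45*S).reshape(y1-y0,S,x1-x0,S).mean((1,3))
# lateral edges per row: half level crossing
c=np.array([.6014,.1376]);m=sil(c,zb)
def edges(r,lo,hi,inv=False):
    out=[]
    for row in r: 
        d=row>((lo+hi)/2)
        out.append(None)
    return out
for k in range(1,9):
    r=g[k];L=r[:8].max() if 0 else np.median(r[:4]);R=np.median(r[-6:]);dk=20
    def cross(v,lev,rng):
        for i in rng:
            if (v[i]-lev)*(v[i+1]-lev)<=0 and v[i]!=v[i+1]: return x0+i+(lev-v[i])/(v[i+1]-v[i])
    a=cross(r,(L+dk)/2,range(0,14));b=cross(r,(R+dk)/2,range(31,14,-1))
    ma=cross(m[k],.5,range(0,14));mb=cross(m[k],.5,range(31,14,-1))
    print(y0+k,[None if v is None else round(float(v),2) for v in(a,b,ma,mb)])
e=np.array([.966,-.26])
print('px per mm along tool x',(proj(n,[*(c+e*.001),.13])-proj(n,[*c,.13])), 'tool y',(proj(n,[*(c+np.array([.26,.966])*.001),.13])-proj(n,[*c,.13])))
# refit shaft on new image
fit.A=I2
import re
src=open('f2.py').read().replace('from fit import *','from fit import *\nimport fit').split('c0=')[0]
ns={};exec(src,ns);ns['A']=I2
for yaw in range(-55,66,10):
    best=minimize(lambda p:ns['sc'](np.array([.6005,.1392])+p*.001,np.radians(yaw),.5),[0,0],method='Nelder-Mead',options=dict(maxfev=45,initial_simplex=[[0,0],[2,0],[0,2]]))
    print(yaw,round(best.fun),(np.array([.6005,.1392])+best.x*.001).round(4))
E
python3 f3.py
```

```text
[[122 123 122 123 123  90  38  11   7  11  10  12   9   8  12  10  12  10
    6   3  10   7   5   8   7  33 100 121 122 122 122 121 122]
 [121 122 121 123 123  70  24   7  12   7  15   9  10  11  11  10  12   7
    6   8   8   5  10  13   7  22  79 117 121 122 122 122 121]
 [105 108 108 120 120  63  18   8  10  11  10  11  10  10   9   9   9  10
    8   8   6   7  12   9   7  22  79 119 123 122 122 122 123]
 [105  99  98 103  99  50  15   9  14   8  12   9  12   9  12   7  10   7
    8  10  14  11  12   8   8  22  82 118 123 122 122 123 121]
 [108 106 105 106 103  53  14  11  30  25  15   8  12  11   5  13   8  10
   10  12   8   7   8   9   9  26  87 120 123 122 121 122 122]
 [100 106 108 109 106  55  12  27  80  59  27  17  15  16  11   7   7  12
    8  10   9   9  11  12   7  28  91 120 122 122 122 122 122]
 [ 84  89 101 107 113  70  24  26  85  61  30  12  14  12  10  11  11  11
    9  11  16  12  15  11   8  30  95 120 123 122 122 123 122]
 [ 80  81  93 114 156 119  50  26  85  60  23  12  10  15  11  14  12  15
    9  12  12   6  10  11   4  37 109 121 121 122 122 122 122]
 [ 8
[... 405 characters left out ...]
]]
212 [287.0, 307.85, 287.5, 308.63]
213 [286.99, 307.86, 287.5, 308.61]
214 [286.79, 307.82, 287.5, 308.52]
215 [286.8, 307.73, 287.5, 308.5]
216 [286.83, 307.67, 287.5, 308.5]
217 [287.28, 307.63, 287.5, 308.49]
218 [287.95, 307.47, 287.6, 308.36]
219 [288.21, 307.28, 288.02, 307.97]
px per mm along tool x [[-0.28345282  0.19096341]] tool y [[0.33191177 0.17082721]]
-55 25917 [0.601  0.1391]
-45 21210 [0.6009 0.1391]
-35 18234 [0.601  0.1391]
-25 17178 [0.6009 0.1392]
-15 16848 [0.6012 0.1394]
-5 17344 [0.601  0.1394]
5 17887 [0.6011 0.1393]
15 17994 [0.601  0.1394]
25 17937 [0.6008 0.1395]
35 18628 [0.6008 0.1394]
45 18460 [0.6013 0.1394]
55 18956 [0.6012 0.1395]
65 19101 [0.6012 0.1395]
```

```bash
cat > f4.py <<'E'
from h import *
from scipy.optimize import minimize
def knobfit(I,zb,c0,roi=(282,211,315,222),mark=(288,293,214,222),n='scene',S=6,bl=.45):
    x0,y0,x1,y1=roi;g=I[n][y0:y1,x0:x1].mean(2);yy,xx=np.mgrid[y0:y1,x0:x1]
    W=~((xx>=mark[0])&(xx<mark[1])&(yy>=mark[2])&(yy<mark[3]))
    t=np.linspace(0,2*np.pi,80)
    def sil(c):
        L=np.zeros(((y1-y0)*S,(x1-x0)*S),np.float32)
        P=np.array([[.024*np.cos(a)+c[0],.024*np.sin(a)+c[1],zb+h] for a in t for h in(0,.018)])
        q=((proj(n,P)-[x0,y0]+.5)*S-.5).astype(np.float32);cv2.fillConvexPoly(L,np.round(cv2.convexHull(q)*16).astype(np.int32),1,shift=4)
        return cv2.GaussianBlur(L,(0,0),bl*S).reshape(y1-y0,S,x1-x0,S).mean((1,3))
    bg=np.where(xx<297,105,np.where(yy>=219,104,122.)) 
    mk=np.clip((bg-g)/(bg-10),0,1)
    o=minimize(lambda p:(((sil(c0+p*.001)-mk)*W)**2).sum(),[0,0],method='Nelder-Mead',options=dict(maxfev=100,initial_simplex=[[0,0],[3,0],[0,3]]))
    return c0+o.x*.001,o.fun
if __name__=='__main__':
    I=np.load('avg2.npz')
    for bl in(.35,.5):
        for zb in(.124,.125):
            c,e=knobfit(I,zb,np.array([.6,.1365]),bl=bl);d=np.array([.601,.1393])-c
            print(bl,zb,c.round(4),round(e,2),'need world',(d*1e3).round(1),'tool',(d@np.array([[.966,-.26],[-.26,-.966]]).T*1e3).round(1))
E
python3 f4.py
```

```text
0.35 0.124 [0.5994 0.1353] 1.13 need world [1.6 4. ] tool [ 0.5 -4.3]
0.35 0.125 [0.6007 0.1358] 1.33 need world [0.3 3.5] tool [-0.7 -3.5]
0.5 0.124 [0.599  0.1351] 1.02 need world [2.  4.2] tool [ 0.9 -4.6]
0.5 0.125 [0.6009 0.1356] 1.23 need world [0.1 3.7] tool [-0.8 -3.6]
```

Call:
servo_tool(deltas=[{"tx": 0,"ty": -3.5,"tz": 10,"ax": 0,"ay": 0,"az": 0,"claw": 5},{"tx": 0,"ty": -3.5,"tz": 20,"ax": 0,"ay": 0,"az": 0,"claw": 5},{"tx": 0,"ty": -3.5,"tz": 27,"ax": 0,"ay": 0,"az": 0,"claw": 5},{"tx": 0,"ty": -3.5,"tz": 27,"ax": 0,"ay": 0,"az": 0,"claw": 5},{"tx": 0,"ty": -3.5,"tz": 27,"ax": 0,"ay": 0,"az": 0,"claw": 5}])

```text
time_s: 10.9
tcp_pos: [0.6026, 0.1421, 0.1173]
ee_rot: [[0.966, -0.26, -0.002], [-0.26, -0.966, -0.001], [-0.002, 0.002, -1.0]]
wrist_force: [0.2, 0.2, -0.3]
gripper_width: 0.163
gripper_force: 30.0
```

Call:
servo_tool(deltas=[{"tx": 0,"ty": 0,"tz": 1,"ax": 0,"ay": 0,"az": 0,"claw": 5},{"tx": 0,"ty": 0,"tz": 2,"ax": 0,"ay": 0,"az": 0,"claw": 5},{"tx": 0,"ty": 0,"tz": 3,"ax": 0,"ay": 0,"az": 0,"claw": 5},{"tx": 0,"ty": 0,"tz": 4,"ax": 0,"ay": 0,"az": 0,"claw": 5},{"tx": 0,"ty": 0,"tz": 4,"ax": 0,"ay": 0,"az": 0,"claw": 5}])

```text
time_s: 11.32
tcp_pos: [0.6033, 0.1424, 0.1148]
ee_rot: [[0.966, -0.26, 0.001], [-0.26, -0.966, 0.0], [0.001, -0.0, -1.0]]
wrist_force: [-0.4, 1.2, -0.7]
gripper_width: 0.157
gripper_force: 30.0
```

Call:
servo_tool(deltas=[{"tx": 0,"ty": 1,"tz": 1,"ax": 0,"ay": 0,"az": 0,"claw": 5},{"tx": 0,"ty": 1,"tz": 2,"ax": 0,"ay": 0,"az": 0,"claw": 5},{"tx": 0,"ty": 1,"tz": 3,"ax": 0,"ay": 0,"az": 0,"claw": 5},{"tx": 0,"ty": 1,"tz": 3,"ax": 0,"ay": 0,"az": 0,"claw": 5},{"tx": 0,"ty": 1,"tz": 3,"ax": 0,"ay": 0,"az": 0,"claw": 5}])

```text
time_s: 11.73
tcp_pos: [0.6035, 0.1419, 0.1127]
ee_rot: [[0.966, -0.259, 0.002], [-0.259, -0.966, 0.001], [0.002, -0.001, -1.0]]
wrist_force: [-1.6, 1.2, 5.6]
gripper_width: 0.161
gripper_force: 30.0
```

Call:
servo_tool(deltas=[{"tx": -1,"ty": 0.5,"tz": 0,"ax": 0,"ay": 0,"az": 0,"claw": 5},{"tx": -1.2,"ty": 0.8,"tz": 0,"ax": 0,"ay": 0,"az": 0,"claw": 5},{"tx": -1.2,"ty": 0.8,"tz": 0.5,"ax": 0,"ay": 0,"az": 0,"claw": 5},{"tx": -1.2,"ty": 0.8,"tz": 0.5,"ax": 0,"ay": 0,"az": 0,"claw": 5}])

```text
time_s: 12.07
tcp_pos: [0.6033, 0.1418, 0.1127]
ee_rot: [[0.966, -0.259, 0.005], [-0.259, -0.966, 0.002], [0.004, -0.003, -1.0]]
wrist_force: [-0.3, 2.0, 5.6]
gripper_width: 0.159
gripper_force: 30.0
```

Call:
servo_tool(deltas=[{"tx": 0,"ty": 0,"tz": 0.5,"ax": 0,"ay": 0,"az": -0.05,"claw": 5},{"tx": 0,"ty": 0,"tz": 0.5,"ax": 0,"ay": 0,"az": -0.1,"claw": 5},{"tx": 0,"ty": 0,"tz": 0.5,"ax": 0,"ay": 0,"az": -0.15,"claw": 5},{"tx": 0,"ty": 0,"tz": 0.5,"ax": 0,"ay": 0,"az": -0.2,"claw": 5},{"tx": 0,"ty": 0,"tz": 0.5,"ax": 0,"ay": 0,"az": -0.25,"claw": 5},{"tx": 0,"ty": 0,"tz": 0.5,"ax": 0,"ay": 0,"az": -0.25,"claw": 5}])

```text
time_s: 12.57
tcp_pos: [0.6029, 0.1419, 0.1123]
ee_rot: [[1.0, -0.01, 0.004], [-0.01, -1.0, 0.002], [0.004, -0.002, -1.0]]
wrist_force: [-0.6, 2.1, 6.8]
gripper_width: 0.159
gripper_force: 30.0
```

Call:
servo_tool(deltas=[{"tx": 0,"ty": 0,"tz": 0,"ax": 0,"ay": 0,"az": 0.06,"claw": 5},{"tx": 0,"ty": 0,"tz": 0,"ax": 0,"ay": 0,"az": 0.12,"claw": 5},{"tx": 0,"ty": 0,"tz": 0,"ax": 0,"ay": 0,"az": 0.18,"claw": 5},{"tx": 0,"ty": 0,"tz": 0,"ax": 0,"ay": 0,"az": 0.24,"claw": 5},{"tx": 0,"ty": 0,"tz": 0,"ax": 0,"ay": 0,"az": 0.3,"claw": 5},{"tx": 0,"ty": 0,"tz": 0,"ax": 0,"ay": 0,"az": 0.36,"claw": 5},{"tx": 0,"ty": 0,"tz": 0,"ax": 0,"ay": 0,"az": 0.42,"claw": 5},{"tx": 0,"ty": 0,"tz": 0,"ax": 0,"ay": 0,"az": 0.48,"claw": 5},{"tx": 0,"ty": 0,"tz": 0,"ax": 0,"ay": 0,"az": 0.54,"claw": 5},{"tx": 0,"ty": 0,"tz": 0,"ax": 0,"ay": 0,"az": 0.54,"claw": 5}])

```text
time_s: 13.4
tcp_pos: [0.6027, 0.1406, 0.1121]
ee_rot: [[0.85, -0.526, 0.003], [-0.526, -0.85, -0.0], [0.003, -0.001, -1.0]]
wrist_force: [-0.2, -0.9, 6.0]
gripper_width: 0.158
gripper_force: 30.0
```

Call:
servo_tool(deltas=[{"tx": 0,"ty": 0,"tz": -10,"ax": 0,"ay": 0,"az": -0.1,"claw": 5},{"tx": 0,"ty": 0,"tz": -30,"ax": 0,"ay": 0,"az": -0.2,"claw": 5},{"tx": 0,"ty": 0,"tz": -40,"ax": 0,"ay": 0,"az": -0.29,"claw": 5},{"tx": 0,"ty": 0,"tz": -40,"ax": 0,"ay": 0,"az": -0.29,"claw": 5},{"tx": 0,"ty": 0,"tz": -40,"ax": 0,"ay": 0,"az": -0.29,"claw": 5},{"tx": 0,"ty": 0,"tz": -40,"ax": 0,"ay": 0,"az": -0.29,"claw": 5}])

```text
time_s: 13.9
tcp_pos: [0.6006, 0.1406, 0.1492]
ee_rot: [[0.965, -0.262, -0.002], [-0.262, -0.965, -0.001], [-0.002, 0.001, -1.0]]
wrist_force: [-0.7, 0.3, -1.0]
gripper_width: 0.158
gripper_force: 30.0
```

```bash
cat > f5.py <<'E'
from box import *
import sys
s=sense();p=s['tcp_pos'];print(s['time_s'],p.round(4),np.degrees(np.arctan2(s['ee_rot'][1][0],s['ee_rot'][0][0])).round(1))
A={n:avg(n,8) for n in('scene','top')};np.savez('avg3.npz',**A)
n='scene'
q=proj(n,[p[0],p[1],p[2]-.020])[0].round().astype(int);print('under px',q, 'shaft top px',proj(n,[.601,.1393,.095]))
np.set_printoptions(linewidth=250)
print(A[n][q[1]-12:240,281:316].mean(2).astype(int))
E
python3 f5.py
```

```text
13.9 [0.6006 0.1406 0.1492] -15.2
under px [299 215] shaft top px [[298.44624462 227.10819825]]
[[122 122 122 ... 122 122 122]
 [122 122 123 ... 122 121 122]
 [122 122 122 ... 122 122 122]
 ...
 [150  83  28 ...  39  19  35]
 [154 108  48 ...  19  21  57]
 [156 146  93 ...  17  44  75]]
```

```bash
cat > f6.py <<'E'
from h import *
from scipy.ndimage import map_coordinates
from scipy.optimize import least_squares
def outline(n,c,zb):
    t=np.linspace(0,2*np.pi,181)[:-1]
    P=np.array([[.024*np.cos(a)+c[0],.024*np.sin(a)+c[1],zb+h] for h in(0,.018) for a in t])
    q=proj(n,P);h=cv2.convexHull(q.astype(np.float32)).reshape(-1,2).astype(float)
    d=np.r_[h,h[:1]];L=np.r_[0,np.cumsum(np.hypot(*np.diff(d,axis=0).T))];s=np.arange(0,L[-1],.5)
    p=np.c_[np.interp(s,L,d[:,0]),np.interp(s,L,d[:,1])];c2=p.mean(0)
    tn=np.roll(p,-1,0)-np.roll(p,1,0);nn=np.c_[tn[:,1],-tn[:,0]];nn/=np.hypot(*nn.T)[:,None]
    nn*=np.sign(((p-c2)*nn).sum(1))[:,None];return p,nn,c2
def fit(I,n,c,zb,ytop,R=2.5):
    g=I[n].mean(2);k=np.arange(-R,R+.01,.1)
    def meas(c):
        p,nn,_=outline(n,c,zb);r=[];keep=[]
        for a,b in zip(p,nn):
            if a[1]<ytop: continue
            v=map_coordinates(g,[a[1]+k*b[1],a[0]+k*b[0]],order=1)
            lo=v[:10].mean();hi=v[-8:].mean()
            if hi-lo<50 or lo>30: continue
            i=np.nonzero(v>(lo+hi)/2)[0]
            if len(i) and i[0]>0: r.append(k[i[0]]);keep.append((a,b))
        return np.array(r),keep
    for _ in range(12):
        r,kp=meas(c);J=[]
        for a,b in kp: J.append(b)
        J=np.array(J);D=np.array([(proj(n,[*(c+e),zb])-proj(n,[*c,zb]))[0]/.001 for e in np.eye(2)*.001]).T
        dx=np.linalg.lstsq(J@D,r,rcond=None)[0];c=c+dx*.7
    return c,r.std(),len(r)
if __name__=='__main__':
    I=np.load('avg3.npz');tcp=np.array([.6006,.1406])
    for zb in(.1285,.1293,.130):
        _,_,c2=outline('scene',tcp,zb)
        for yt in(c2[1]-1,c2[1]+2):
            c,s,m=fit(I,'scene',tcp,zb,yt);print(zb,c.round(4),s.round(2),m,'offs',((c-tcp)*1e3).round(1))
    I=np.load('avg2.npz');tcp=np.array([.6014,.1376])
    for zb in(.1249,):
        _,_,c2=outline('scene',tcp,zb)
        c,s,m=fit(I,'scene',tcp,zb,c2[1]-1);print('avg2',zb,c.round(4),s.round(2),m,'offs',((c-tcp)*1e3).round(1))
    # reference: same method on knob standing on desk and other camera
    I=np.load('avg.npz')
    for n in('scene','top'):
        c,s,m=fit(I,n,np.array([.477,-.2137]),0.,0 if n=='top' else 193);print('desk',n,c.round(4),s.round(2),m)
    # shaft yaw refit in avg3
    from scipy.optimize import minimize
    src=open('f2.py').read().split('c0=')[0];ns={};exec(src,ns);ns['A']=np.load('avg3.npz')
    for yaw in range(-55,66,10):
        b=minimize(lambda p:ns['sc'](np.array([.601,.1393])+p*.001,np.radians(yaw),.5),[0,0],method='Nelder-Mead',options=dict(maxfev=45,initial_simplex=[[0,0],[2,0],[0,2]]))
        print(yaw,round(b.fun),(np.array([.601,.1393])+b.x*.001).round(4))
E
python3 f6.py
```

```text
0.1285 [0.6002 0.1388] 0.11 45 offs [-0.4 -1.8]
0.1285 [0.6001 0.1388] 0.11 33 offs [-0.5 -1.8]
0.1293 [0.6012 0.1392] 0.1 46 offs [ 0.6 -1.4]
0.1293 [0.6011 0.1393] 0.11 32 offs [ 0.5 -1.3]
0.13 [0.602  0.1396] 0.1 46 offs [ 1.4 -1. ]
0.13 [0.6019 0.1396] 0.11 34 offs [ 1.3 -1. ]
avg2 0.1249 [0.6012 0.1358] 0.1 35 offs [-0.2 -1.8]
desk scene [ 0.476  -0.2156] 0.16 52
desk top [ 0.4772 -0.2137] 0.07 82
-55 26878 [0.6014 0.1389]
-45 22073 [0.6009 0.1391]
-35 18912 [0.6009 0.1391]
-25 17578 [0.6009 0.1392]
-15 17234 [0.6012 0.1394]
-5 17489 [0.6011 0.1394]
5 17889 [0.601  0.1393]
15 18110 [0.601  0.1393]
25 18371 [0.601  0.1393]
35 18420 [0.6009 0.1392]
45 18814 [0.6012 0.1393]
55 19116 [0.601  0.1393]
65 19548 [0.6009 0.1393]
```

Call:
servo_tool(deltas=[{"tx": 0,"ty": 0,"tz": 12,"ax": 0,"ay": 0,"az": 0,"claw": 5},{"tx": 0,"ty": 0,"tz": 24,"ax": 0,"ay": 0,"az": 0,"claw": 5},{"tx": 0,"ty": 0,"tz": 31,"ax": 0,"ay": 0,"az": 0,"claw": 5},{"tx": 0,"ty": 0,"tz": 31,"ax": 0,"ay": 0,"az": 0,"claw": 5},{"tx": 0,"ty": 0,"tz": 31,"ax": 0,"ay": 0,"az": 0,"claw": 5},{"tx": 0,"ty": 0,"tz": 31,"ax": 0,"ay": 0,"az": 0,"claw": 5}])

```text
time_s: 15.2
tcp_pos: [0.602, 0.1411, 0.1202]
ee_rot: [[0.966, -0.26, 0.001], [-0.26, -0.966, 0.0], [0.001, -0.0, -1.0]]
wrist_force: [-0.1, -0.7, -0.9]
gripper_width: 0.163
gripper_force: 30.0
```

Call:
servo_tool(deltas=[{"tx": -1.3,"ty": 0.7,"tz": 2,"ax": 0,"ay": 0,"az": 0,"claw": 5},{"tx": -1.3,"ty": 0.7,"tz": 3,"ax": 0,"ay": 0,"az": 0,"claw": 5},{"tx": -1.3,"ty": 0.7,"tz": 3,"ax": 0,"ay": 0,"az": 0,"claw": 5}])

```text
time_s: 15.45
tcp_pos: [0.5999, 0.1406, 0.1167]
ee_rot: [[0.966, -0.26, 0.0], [-0.26, -0.966, 0.0], [0.0, -0.0, -1.0]]
wrist_force: [0.1, 0.2, -0.0]
gripper_width: 0.162
gripper_force: 30.0
```

Call:
servo_tool(deltas=[{"tx": 0,"ty": 0,"tz": 1,"ax": 0,"ay": 0,"az": 0,"claw": 5},{"tx": 0,"ty": 0,"tz": 2,"ax": 0,"ay": 0,"az": 0,"claw": 5},{"tx": 0,"ty": 0,"tz": 3,"ax": 0,"ay": 0,"az": 0,"claw": 5},{"tx": 0,"ty": 0,"tz": 4,"ax": 0,"ay": 0,"az": 0,"claw": 5},{"tx": 0,"ty": 0,"tz": 5,"ax": 0,"ay": 0,"az": 0,"claw": 5},{"tx": 0,"ty": 0,"tz": 5,"ax": 0,"ay": 0,"az": 0,"claw": 5}])

```text
time_s: 15.95
tcp_pos: [0.5999, 0.1406, 0.1112]
ee_rot: [[0.966, -0.26, -0.0], [-0.26, -0.966, -0.0], [-0.0, 0.0, -1.0]]
wrist_force: [-0.4, -0.4, -0.5]
gripper_width: 0.156
gripper_force: 30.0
```

No force at z = 0.1112, so the shaft is entering the bore. Continuing down.

Call:
servo_tool(deltas=[{"tx": 0,"ty": 0,"tz": 1,"ax": 0,"ay": 0,"az": 0,"claw": 5},{"tx": 0,"ty": 0,"tz": 2,"ax": 0,"ay": 0,"az": 0,"claw": 5},{"tx": 0,"ty": 0,"tz": 3,"ax": 0,"ay": 0,"az": 0,"claw": 5},{"tx": 0,"ty": 0,"tz": 4,"ax": 0,"ay": 0,"az": 0,"claw": 5},{"tx": 0,"ty": 0,"tz": 5,"ax": 0,"ay": 0,"az": 0,"claw": 5},{"tx": 0,"ty": 0,"tz": 5,"ax": 0,"ay": 0,"az": 0,"claw": 5}])

```text
time_s: 16.45
tcp_pos: [0.5999, 0.1406, 0.1063]
ee_rot: [[0.966, -0.26, -0.0], [-0.26, -0.966, -0.0], [-0.0, 0.0, -1.0]]
wrist_force: [0.2, 0.3, 0.0]
gripper_width: 0.158
gripper_force: 30.0
```

Call:
servo_tool(deltas=[{"tx": 0,"ty": 0,"tz": 1,"ax": 0,"ay": 0,"az": 0,"claw": 5},{"tx": 0,"ty": 0,"tz": 2,"ax": 0,"ay": 0,"az": 0,"claw": 5},{"tx": 0,"ty": 0,"tz": 3,"ax": 0,"ay": 0,"az": 0,"claw": 5},{"tx": 0,"ty": 0,"tz": 4,"ax": 0,"ay": 0,"az": 0,"claw": 5},{"tx": 0,"ty": 0,"tz": 5,"ax": 0,"ay": 0,"az": 0,"claw": 5},{"tx": 0,"ty": 0,"tz": 6,"ax": 0,"ay": 0,"az": 0,"claw": 5},{"tx": 0,"ty": 0,"tz": 6,"ax": 0,"ay": 0,"az": 0,"claw": 5}])

```text
time_s: 17.03
tcp_pos: [0.6001, 0.1406, 0.1008]
ee_rot: [[0.966, -0.26, 0.0], [-0.26, -0.966, -0.0], [0.0, 0.0, -1.0]]
wrist_force: [-0.3, -0.1, -0.1]
gripper_width: 0.161
gripper_force: 30.0
```

Call:
servo_tool(deltas=[{"tx": 0,"ty": 0,"tz": 1,"ax": 0,"ay": 0,"az": 0,"claw": 5},{"tx": 0,"ty": 0,"tz": 2,"ax": 0,"ay": 0,"az": 0,"claw": 5},{"tx": 0,"ty": 0,"tz": 3,"ax": 0,"ay": 0,"az": 0,"claw": 5},{"tx": 0,"ty": 0,"tz": 3,"ax": 0,"ay": 0,"az": 0,"claw": 5}])

```text
time_s: 17.37
tcp_pos: [0.6002, 0.1406, 0.0984]
ee_rot: [[0.966, -0.259, 0.001], [-0.259, -0.966, -0.0], [0.001, -0.0, -1.0]]
wrist_force: [-1.4, -0.6, 6.2]
gripper_width: 0.158
gripper_force: 30.0
```

Call:
servo_tool(deltas=[{"tx": 0,"ty": 0,"tz": 1,"ax": 0,"ay": 0,"az": 0,"claw": 5},{"tx": 0,"ty": 0,"tz": 2,"ax": 0,"ay": 0,"az": 0,"claw": 5},{"tx": 0,"ty": 0,"tz": 3,"ax": 0,"ay": 0,"az": 0,"claw": 5},{"tx": 0,"ty": 0,"tz": 4,"ax": 0,"ay": 0,"az": 0,"claw": 5},{"tx": 0,"ty": 0,"tz": 4,"ax": 0,"ay": 0,"az": 0,"claw": 5}])

```text
time_s: 17.78
tcp_pos: [0.6004, 0.1406, 0.0965]
ee_rot: [[0.966, -0.259, 0.002], [-0.259, -0.966, -0.0], [0.002, -0.0, -1.0]]
wrist_force: [-6.0, -0.0, 14.0]
gripper_width: 0.155
gripper_force: 30.0
```

Call:
servo_tool(deltas=[{"tx": -0.7,"ty": 0,"tz": 1,"ax": 0,"ay": 0,"az": 0,"claw": 5},{"tx": -1.5,"ty": 0,"tz": 2,"ax": 0,"ay": 0,"az": 0,"claw": 5},{"tx": -1.5,"ty": 0,"tz": 2,"ax": 0,"ay": 0,"az": 0,"claw": 5},{"tx": -1.5,"ty": 0,"tz": 2,"ax": 0,"ay": 0,"az": 0,"claw": 5}])

```text
time_s: 18.12
tcp_pos: [0.6003, 0.1408, 0.0963]
ee_rot: [[0.966, -0.258, 0.005], [-0.258, -0.966, -0.0], [0.005, -0.001, -1.0]]
wrist_force: [-5.1, -2.5, 18.7]
gripper_width: 0.157
gripper_force: 30.0
```

At the stop: 0.2 mm more travel for 5 N more force. A last picture to check.

Run:
```python
from h import *
im=capture('scene');s=sense();print(s['time_s'],s['tcp_pos'],s['wrist_force'])
cv2.imwrite('pics/c7.png',cv2.convertScaleAbs(cv2.resize(im[165:275,190:340],None,fx=5,fy=5,interpolation=cv2.INTER_CUBIC),alpha=1.4,beta=10))
```

```text
18.1667 [0.60034163 0.14074846 0.09631228] [-5.35534498 -1.96150083 18.72288866]
```

View pics/c7.png

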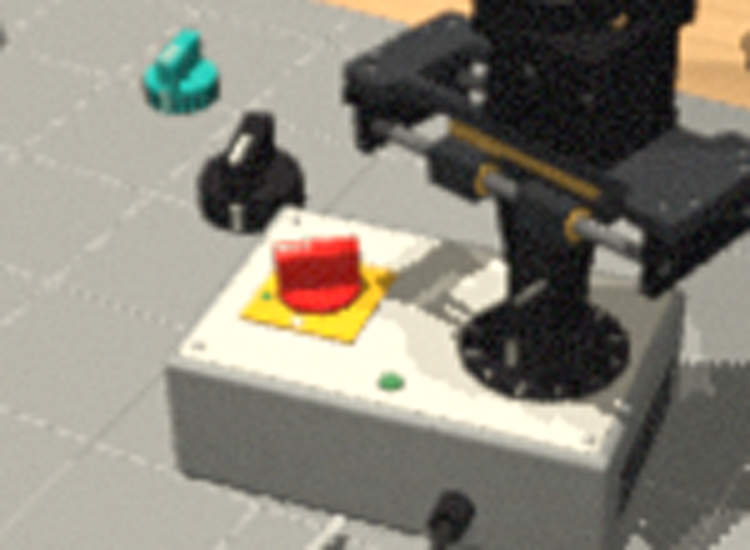

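The picture shows the knob (515,340) seated on the dial with no brass visible, and the switch bar (315,275) turned toward the green dot. The other knobs in view have not moved.

```bash
python3 -c "
from station import *
print(finish_job())"
```

```text
the job is handed in; nothing more can be done
None
```

I handed the job in at about 18 s: the main switch is on, and the black knob is on the D-shaft, pressed to its stop at about 19 N and still held by the gripper. I did not see the fan itself start. The hand-in gave no verdict.

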